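Put the seed corn away from the mice and set the trap

ROBOT

A 6-joint arm with a two-finger parallel gripper is mounted at the origin on the work surface. World frame = base frame: x ahead of the robot, y to its left, z up, the work surface at z = 0. Lengths are in m, angles in rad, forces in N, time in s.
With the tool pointing down it reaches from about 0.275 to 0.875 m from the base axis. Payload 12.5 kg.
Tool frame: the origin (TCP) lies midway between the tips of the shut fingers; the grasp point (between the pads) lies 19 mm behind it; z points along the fingers, y is the line along which they close (so a half turn about z gives the same grasp; the last joint's range is limited). The gripper opens to 85 mm and grips with 20 to 120 N. Pads are 22 mm wide; open, the fingers measure 114 mm over their backs; the gripper's body (76 mm by 85 mm) begins 54 mm behind the grasp point. The pads swing forward as they close: fully open they stand 13 mm farther back than shut.
Start: joints at [1.029, 0.351, 1.652, -0, 1.139, -0.085], TCP at [0.243, 0.494, 0.231] pointing down, gripper open.
Joint ranges: [-2.75, 2.75], [-0.79, 2.1], [0.01, 2.65], [-1.57, 4.71], [0.07, 3.14], [-2.87, 2.87]. Speed limits (rad/s): [2.22, 2.22, 2.79, 3.14, 3.14, 3.14].

INTERFACE

Orientations are given as a unit quaternion [w, x, y, z].
In Python, from workcell import get_obs, snapshot, finish_job, boxes_of, mark_of gives the robot as it stands.
- The arm moves only by the shell command python3 -m creep 'ROWS' [OPENING] [FORCE]. ROWS is JSON, a list that holds one entry, the list of rows, each a list of 6 numbers: the shift along the world's x, y, z normalised to -1 to 1, where 1 is 0.3 m, then the turn, a rotation vector about the world's x, y, z normalised to -1 to 1, where 1 is pi/4 rad. A call has 1 to 12 rows; each row shifts and turns the commanded pose from where the row before left it; what a row does not reach is not made up. A row lasts 1/10 s, in which the tool goes at most 50 mm and 8.59 degrees, less where a joint would pass 70% of its speed; a pose out of reach is approached as far as the arm can. A call with a number of a shift or a turn outside -1 to 1 is refused whole. A call with a gripper value outside its range is refused whole. OPENING is the finger opening in mm, from 0 to 85.4, set as the call begins (- or left out, the last holds). The fingers move at their own pace and stop on an object; FORCE is the grip in N (left out, the last holds). Time passes only in rows, so rows that do not move let the fingers close. It gives the time, the measured TCP pose, the force, the opening and the grip force at its end, in the units of the state.
- get_obs(): the state, without advancing time (a new reading comes with each control period).
- snapshot(name): name is "side" or "top"; returns a dict with "frame" (480x640x3 uint8, blue, green, red), "fx", "fy", "cx", "cy" (pixels), "rvec" (rotation vector, rad) and "tvec" (3), from world to camera coordinates, as OpenCV has them. Camera axes: x right, y down, z forward; pixel columns grow to the right and rows downward; lengths in m; the calibration is good to about 2 mm. A picture is of the moment at which its call begins. There is no depth.
- finish_job(): hands the job in; it is judged then, once.
Trained networks look in a picture, given as the dict that the camera call returned (one of the last four; its "shot" number tells which), for a name from the list of things; names that differ only in an ending like _2 or _b are one class to them, and where a whole thing is asked for, a point or a joint stands for the part that bears it (a point fixed in the world has none). Each returns a list of dicts, best first, with "p" (0 to 1); they miss things now and then, are a little off and sometimes report something else, mostly with a low value. They report only what shows in the picture. A call takes as long as a camera call. They do not tell look-alikes from the thing itself.
- boxes_of(label, picture): "box" ([left, top, right, bottom] in pixels, round what is visible of it).
- mark_of(label, picture): "pixel" ([column, row] in pixels: a listed point, or the origin of a listed thing).
The state is a dict: "time_s": time; "joints": joint angles; "joint_velocities": joint speeds; "effort": joint torques, N m; "ee_pos": TCP position; "ee_rot": TCP orientation; "ft_force": force on the tool from outside, world axes, zero at the start; "torque": the same for the moment, N m; "width": finger opening in m; "finger_force": force on a finger pad.
Only numpy, scipy, OpenCV 4.12 (cv2) and the standard library are available. Lean on these libraries where they do the work, as an engineer would, in place of code of your own. Each camera call takes 0.05 s, during which the arm holds its last target. There are 200 camera calls.

TASK

Mice have been at the seed corn. Unscrew the lid of the wide jar and take it off, put every corn cob that lies on the table into the jar and set the lid back level over its mouth (it need not be screwed down); also set the spring trap: draw its bail back until the bar is hooked under the catch, and leave it set. Do not knock over or push aside the other jars, bottles and mug.

Things in the scene. Friction and masses are not known exactly. Their poses are not given: they have to be found in the camera images.
- jar: wide clear glass jar, 124 mm across, 116 mm inside, in a square wooden holder (150 x 150 x 12 mm) fixed to the table; inner floor 12 mm above the table. Origin on its axis at table height, z up. Its threaded neck (100 mm across outside, mouth 92 mm clear, rim 135 mm above the table when the lid is tight, 142 mm when unscrewed) turns and rises with the lid.
- mouth (a point): centre of the jar's mouth, on the jar's axis, 135 mm above the table
- thread (a joint): how far lid and neck are unscrewed, rad, anticlockwise from above; 0 = tight, the start. Takes about 0.25 N m all the way and stays where left. The lid rises 1.5 mm per rad, is held down until about 3.4 and past 4.1 lifts straight off; stop at 4.4. The value stays when the lid is off. The lid may be set back at any angle.
- lid: white screw lid, 150 g: round cap 129 mm across, 24 mm high, hollow below (skirt 20 mm deep), with a grip bar across its top: 74 mm long along the lid's x, 20 mm thick along y, 24 to 56 mm above the lid's lower edge. Origin at the centre of the lower edge, z up: 115 mm above the table when tight, 115 to 135 mm when set back on the unscrewed neck, 0 on the table
- lid_grip (a point): middle of the lid's grip bar, on the lid's axis 42 mm above its lower edge
- trap: spring trap screwed to the table: wooden board 200 x 110 x 18 mm. Origin under its centre, x along its length, z up. A wire bail turns about a line across the board (along the trap's y) through its middle 40 mm above the table; at the -x end stands a brass catch on the centre line.
- bail (a joint): angle of the bail, rad: 0 = sprung, at rest over the trap's +x half, 0.30 rad above level; grows as it is drawn up, over and down to the -x side; level at 2.84, where the bar goes under the catch; stop at 3.0. The spring pulls back with 0.16 N m at 0, 0.45 N m at 2.84 (2 to 5 N at the bar). Set = held near 2.83 by the catch alone.
- bail_bar (a point): middle of the bail's cross bar: a round steel bar 7 mm thick, 100 mm long along the trap's y, 85 mm from the bail's pivot line, a side wire at each end (94 mm clear between). It is 65 mm above the table at 0 and 40 mm when set; the board below is 18 mm high. It is taken best 30 mm to either side of its middle, clear of the catch, and lightly (about 25 N), so that it can turn between the fingers.
- catch (a joint): angle of the catch, rad: 0 = upright, 0.4 = tipped fully towards the trap's +x. A light spring keeps it upright. The bar, pressed down on its sloping nose, tips it aside; once the bar is below level (bail about 2.85) it snaps back over the bar. A touch of about 1 N down on its pedal, or tipping it 0.15 rad, fires the trap.
- catch_nose (a point): top of the catch's sloping nose, 54 mm above the table, 85 mm to the -x side of the trap's middle; the catch is 12 mm wide. Its pedal, 20 mm wide, reaches from there towards the trap's middle, 37 mm above the table.
- trap_pivot (a point): middle of the bail's pivot line, 40 mm above the table over the trap's origin
- cob0: short dried corn cob, yellow, 70 mm long along its x, 28 mm thick, 70 g, may be absent. Origin on its underside below its middle as first laid, 14 mm from its centre line along its own -z
- cob1: short dried corn cob, yellow, 70 mm long along its x, 28 mm thick, 70 g, may be absent. Origin on its underside below its middle as first laid, 14 mm from its centre line along its own -z
- cob2: short dried corn cob, yellow, 70 mm long along its x, 28 mm thick, 70 g, may be absent. Origin on its underside below its middle as first laid, 14 mm from its centre line along its own -z
- cob3: short dried corn cob, yellow, 70 mm long along its x, 28 mm thick, 70 g, may be absent. Origin on its underside below its middle as first laid, 14 mm from its centre line along its own -z
- short_jar: closed jam jar among the cobs, 70 mm across, 62 mm high, origin under its centre
- pickle_a: closed squat pickle jar, 90 mm across, 70 mm high, origin under its centre
- pickle_b: closed squat pickle jar, 80 mm across, 66 mm high, origin under its centre
- mug: blue mug, 76 mm across, 80 mm high, handle at its +y, origin under its centre
Not all that is in view belongs to the job. What is shaped like the cob0 but black is not meant. What is shaped like the cob3 but red is not meant.

How it is judged:
On the way, in this order (a step that is already met when the one before it is completed fails the run):
1. the lid is unscrewed (thread past 3.2 rad) and lifted off, at least 90 mm from where it sat (value of joint thread above 3.2 rad and distance between lid and mouth above 0.09 m), for 0.2 s.
2. every cob is in the jar (horizontal distance between each of cob0, cob1, cob2, cob3 and jar below 0.058 m and z of cob0 in the frame of jar between 0 and 0.12 m and z of cob1 in the frame of jar between 0 and 0.12 m and z of cob2 in the frame of jar between 0 and 0.12 m and z of cob3 in the frame of jar between 0 and 0.12 m), for 0.2 s.
3. the lid is back over the jar's mouth (horizontal distance between lid and mouth below 0.012 m and z of lid in the frame of jar between 0.105 and 0.14 m and angle between lid's own z axis and vertical below 0.12 rad), for 0.2 s.
At the end, for the whole second after the job is handed in: every cob lies in the jar; the lid rests over the mouth (within 12 mm of the axis, tilt under 0.12 rad, lower edge 105 to 140 mm above the table); the trap is set: the catch alone holds the bail at 2.72 to 2.92 rad, itself within 0.1 rad of upright. The trap may be set at any time (all of step 2 and all of step 3 and linear speed of lid below 0.03 m/s and value of joint bail between 2.72 and 2.92 rad and value of joint catch below 0.1 rad); the robot touches nothing.
It fails at once if another jar, a bottle or the mug is pushed more than 50 mm or tipped over (distance of any of short_jar, pickle_a, pickle_b, mug from where it was at the start of the episode above 0.05 m or angle between any of short_jar, pickle_a, pickle_b, mug's own z axis and vertical above 0.6 rad).
Of cob0, cob1, cob2, cob3 only 2 to 4 are there at a start; the rules pass over those that are not, and their reading is None.
At some moment in a run one of cob0, cob1, cob2, cob3 may be knocked a few centimetres aside while the robot is not near it.
Once in a run the grip may slacken for a moment while it holds something.
It also fails if it takes over 210 s, if anything falls off the work surface, if the arm or the gripper's body presses on something with over 40 N, if the wrist force passes 120 N, or if a joint passes its speed limit or range.

## Working session

There is one attempt and no reset: what is moved stays moved. The work goes in short steps, Python scripts to look and compute and a shell command to move; the robot and the scene stay as the last step left them, time stands still between calls to the robot, and variables do not carry over. Pictures are saved under pics/ and viewed, at most 14 in all, crops included, and the job is handed in when it is done.

```bash
ls; mkdir -p pics; cat > h.py <<'E'
import numpy as np, cv2
from workcell import *
def P(s):
    R=cv2.Rodrigues(np.array(s["rvec"],float))[0]; t=np.array(s["tvec"],float).reshape(3); return R,t
def ray(s,px):
    R,t=P(s); d=np.array([(px[0]-s["cx"])/s["fx"],(px[1]-s["cy"])/s["fy"],1.]); return -R.T@t, R.T@d
def onz(s,px,z):
    o,d=ray(s,px); return o+d*(z-o[2])/d[2]
def tri(s1,p1,s2,p2):
    o1,d1=ray(s1,p1);o2,d2=ray(s2,p2); d1/=np.linalg.norm(d1);d2/=np.linalg.norm(d2)
    a=np.linalg.lstsq(np.c_[d1,-d2],o2-o1,rcond=None)[0]; q1=o1+a[0]*d1;q2=o2+a[1]*d2
    return (q1+q2)/2, np.linalg.norm(q1-q2)
def proj(s,p):
    R,t=P(s); c=R@np.array(p,float)+t; return np.array([s["cx"]+s["fx"]*c[0]/c[2], s["cy"]+s["fy"]*c[1]/c[2]])
E
python3 - <<'E'
from h import *
np.set_printoptions(precision=3,suppress=True)
S={n:snapshot(n) for n in("top","side")}
for n,s in S.items():
    cv2.imwrite(f"pics/{n}0.png",s["frame"]); print(n,ray(s,(320,240)),s["fx"])
for l in "jar mouth lid lid_grip trap bail_bar catch_nose trap_pivot cob0 cob1 short_jar pickle_a mug".split():
    for n,s in S.items():
        print(l,n,[(np.round(m["pixel"]).astype(int).tolist(),round(m["p"],2)) for m in mark_of(l,s)][:7])
print(get_obs())
E
```

```text
pics
top (array([ 0.479, -0.076,  1.308]), array([ 0.045, -0.016, -0.999])) 542.7934650087659
side (array([ 0.102, -0.927,  0.708]), array([ 0.401,  0.744, -0.534])) 440.3425774680755
jar top [([160, 264], 0.71)]
jar side [([246, 224], 0.71), ([317, 236], 0.33)]
mouth top []
mouth side []
lid top [([143, 265], 0.76)]
lid side [([238, 187], 0.73), ([236, 178], 0.32), ([245, 219], 0.22)]
lid_grip top [([140, 263], 0.66)]
lid_grip side [([239, 176], 0.84)]
trap top [([396, 254], 0.7)]
trap side [([338, 322], 0.85)]
bail_bar top [([405, 221], 0.71)]
bail_bar side [([374, 293], 0.87)]
catch_nose top [([390, 292], 0.52), ([145, 265], 0.15)]
catch_nose side [([302, 311], 0.53)]
trap_pivot top [([397, 254], 0.82), ([144, 264], 0.19)]
trap_pivot side [([340, 313], 0.64)]
cob0 top [([315, 286], 0.94), ([344, 329], 0.93), ([290, 186], 0.89), ([239, 199], 0.83), ([395, 254], 0.3)]
cob0 side [([280, 286], 0.84), ([253, 315], 0.84), ([317, 233], 0.72), ([339, 246], 0.61), ([299, 263], 0.21)]
cob1 top [([315, 286], 0.94), ([344, 329], 0.93), ([290, 186], 0.89), ([239, 199], 0.83), ([395, 254], 0.3)]
cob1 side [([280, 286], 0.84), ([253, 315], 0.84), ([317, 233], 0.72), ([339, 246], 0.61), ([299, 263], 0.21)]
short_jar top [([284, 244], 0.69)]
short_jar side [([296, 262], 0.55)]
pickle_a top [([350, 146], 0.79), ([229, 144], 0.71)]
pickle_a side [([399, 266], 0.75), ([341, 220], 0.65)]
mug top [([468, 327], 0.74), ([240, 200], 0.43)]
mug side [([308, 413], 0.84)]
{'time_s': 1.4, 'joints': array([ 1.029,  0.351,  1.652,  0.   ,  1.139, -0.085]), 'joint_velocities': array([-0.003,  0.001,  0.   ,  0.002,  0.001,  0.001]), 'effort': array([  0.   , -50.603, -29.165,  -0.   ,   0.001,  -0.   ]), 'ee_pos': array([0.243, 0.494, 0.231]), 'ee_rot': array([-0.   ,  0.226,  0.974,  0.   ]), 'ft_force': array([-0.307,  0.661, -0.285]), 'torque': array([ 0.005, -0.003,  0.021]), 'finger_force': 0.0, 'width': 0.08501328416112637}
```

View pics/top0.png

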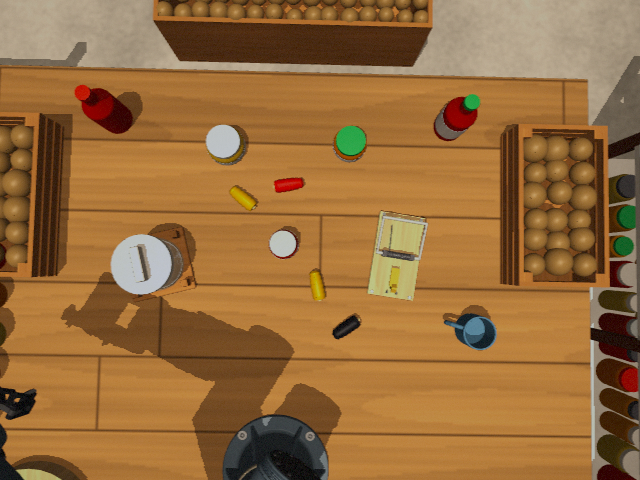

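View pics/side0.png

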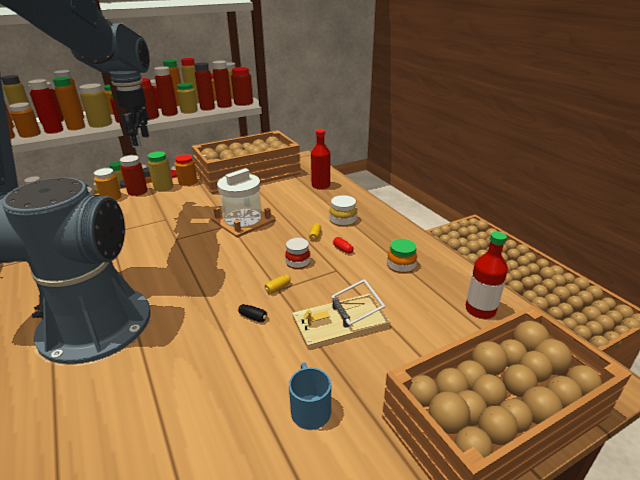

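Top picture: yellow cobs at (317,285) and (242,197); look-alikes red (289,185) and black (347,326), which I reject; the lid is at (140,263) with its bar near vertical, the trap at (397,254). Bail at rest towards the top and catch at (395,280).

```bash
python3 - <<'E'
from h import *
np.set_printoptions(precision=4,suppress=True)
t=snapshot("top");s=snapshot("side")
def best(l,p): return mark_of(l,p)[0]["pixel"]
for l in "lid_grip lid trap bail_bar catch_nose trap_pivot short_jar".split():
    a,b=best(l,t),best(l,s); print(l,*tri(t,a,s,b))
for l,z in (("jar",0),("pickle_a",0),("mug",0)):
    print(l,[onz(t,m["pixel"],z)[:2] for m in mark_of(l,t)])
hsv=cv2.cvtColor(t["frame"],cv2.COLOR_BGR2HSV)
m=cv2.inRange(hsv,(20,190,120),(32,255,255))
n,L,st,c=cv2.connectedComponentsWithStats(m)
for i in range(1,n):
    if st[i,4]<60: continue
    q=cv2.minAreaRect(np.argwhere(L==i)[:,::-1].astype(np.float32)); bp=cv2.boxPoints(q)
    e=[bp[1]-bp[0],bp[2]-bp[1]]; e=max(e,key=np.linalg.norm)/2
    A,B=onz(t,np.array(q[0])-e,.014),onz(t,np.array(q[0])+e,.014)
    print("yellow",q,(A+B)/2,np.linalg.norm(A-B),np.degrees(np.arctan2(*(B-A)[1::-1])))
# both views centre of cob
for l in ["cob0"]:
    for a in mark_of(l,t): print([ (a["pixel"],tri(t,a["pixel"],s,b["pixel"])) for b in mark_of(l,s) if tri(t,a["pixel"],s,b["pixel"])[1]<.01])
cv2.imwrite("pics/lidcrop.png",np.hstack([cv2.resize(t["frame"][220:310,95:205],(480,393),interpolation=cv2.INTER_CUBIC),cv2.resize(t["frame"][205:305,360:435],(300,393),interpolation=cv2.INTER_CUBIC)]))
E
```

```text
lid_grip [0.4748 0.2908 0.1549] 0.005774844368069306
lid [0.4701 0.2845 0.1241] 0.006285333156730627
trap [ 0.5061 -0.278  -0.0059] 0.002246910178301106
bail_bar [ 0.5841 -0.2867  0.0619] 0.005164662989549536
catch_nose [ 0.4156 -0.254   0.0585] 0.0028574160393897196
trap_pivot [ 0.5077 -0.2726  0.0357] 0.003257654665434404
short_jar [ 0.5242 -0.0131 -0.0002] 0.002859216868617701
jar [array([0.4708, 0.2888])]
pickle_a [array([ 0.7717, -0.1627]), array([0.7652, 0.1329])]
mug [array([ 0.3267, -0.4637])]
yellow ((226.0867919921875, 155.79623413085938), (11.794466018676758, 32.557640075683594), 79.3803482055664) [0.7354 0.1333 0.014 ] 0.07783852121444028 -77.94091760881386
yellow ((241.5731658935547, 197.65853881835938), (28.57979965209961, 12.181553840637207), 38.65980911254883) [0.6352 0.0935 0.014 ] 0.06856687017336656 -127.53884175087194
yellow ((393.3799743652344, 279.8399658203125), (7.212489604949951, 23.90021324157715), 8.13010311126709) [ 0.4461 -0.2725  0.014 ] 0.05680144848989092 -7.542193817449679
yellow ((316.4038391113281, 285.01922607421875), (29.22130012512207, 11.766966819763184), 78.69007110595703) [ 0.4305 -0.0894  0.014 ] 0.06913334869618627 -167.54621396772953
[([315.9, 286.3], (array([ 0.43  , -0.0895,  0.0071]), np.float64(0.0062046636414899645)))]
[([342.0, 327.8], (array([ 0.3293, -0.1537, -0.0095]), np.float64(0.002565992306700748)))]
[([242.9, 197.1], (array([ 0.6405,  0.0928, -0.0092]), np.float64(0.0023996772791075537)))]
[([288.3, 186.0], (array([ 0.6658, -0.0166,  0.0064]), np.float64(0.002072023488168809)))]
```

View pics/lidcrop.png

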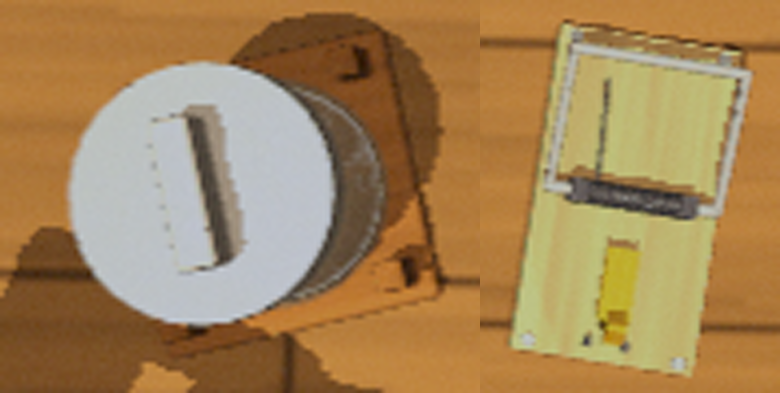

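The crop confirms the white lid with its bar running from crop (168,116) to (197,268), i.e. about 11° off world x. The trap's bail is at rest in the upper (+x) half and the brass catch is at the lower end.

```bash
python3 - <<'E'
from h import *
np.set_printoptions(precision=4,suppress=True)
t=snapshot("top")
k=110/480
f=lambda x,y:(95+x*k,220+y*90/393)
g=lambda x,y:(360+(x-480)*.25,205+y*100/393)
c=[onz(t,f(*p),.171) for p in((150,120),(187,113),(215,265),(180,272))]
print("bar",np.mean(c,0),np.degrees(np.arctan2(*((c[0]-c[3]+c[1]-c[2])[1::-1]))))
print("lid circle",onz(t,f(202,193),.139))
e=[onz(t,g(*p),.018) for p in((563,20),(748,47),(690,375),(512,345))]
print("trap",np.mean(e,0),np.degrees(np.arctan2(*((e[0]-e[3]+e[1]-e[2])[1::-1]))),np.linalg.norm(e[0]-e[3]),np.linalg.norm(e[0]-e[1]))
b=[onz(t,g(*p),.065) for p in((573,47),(748,73))]; print("bar",np.mean(b,0),np.linalg.norm(b[0]-b[1]))
E
```

```text
bar [0.4731 0.286  0.171 ] 12.92015793447822
lid circle [0.4728 0.2869 0.139 ]
trap [ 0.5056 -0.2801  0.018 ] -8.728947436209257 0.19930036017578737 0.11203145375286512
bar [ 0.5846 -0.2903  0.065 ] 0.10208523347059135
```

```bash
python3 -m creep '[[[0.0639,-0.0575,0,0,0,-0.184],[0.0639,-0.0575,0,0,0,-0.184],[0.0639,-0.0575,0,0,0,-0.184],[0.0639,-0.0575,0,0,0,-0.184],[0.0639,-0.0575,0,0,0,-0.184],[0.0639,-0.0575,0,0,0,-0.184],[0.0639,-0.0575,0,0,0,-0.184],[0.0639,-0.0575,0,0,0,-0.184],[0.0639,-0.0575,0,0,0,-0.184],[0.0639,-0.0575,0,0,0,-0.184],[0.0639,-0.0575,0,0,0,-0.184],[0.0639,-0.0575,0,0,0,-0.184]]]' 85
python3 -m creep '[[[0,0,0,0,0,-0.184],[0,0,0,0,0,-0.184],[0,0,0,0,0,-0.184],[0,0,0,0,0,-0.184],[0,0,0,0,0,-0.184],[0,0,0,0,0,0],[0,0,0,0,0,0]]]' 60
python3 - <<'E'
from h import *
o=get_obs();print(o["joints"],o["ee_pos"],o["ee_rot"],o["width"])
for n in("side",):
  s=snapshot(n);print(proj(s,(.473,.287,.157)),mark_of("lid_grip",s)[:1]); 
  cv2.imwrite("pics/s1.png",cv2.resize(s["frame"][60:260,130:370],(720,600)))
E
```

```text
time_s: 3.85
ee_pos: [0.4733, 0.2858, 0.2313]
ee_rot: [-0.0, 0.891, 0.455, 0.0]
ft_force: [1.3, 0.1, -0.5]
width: 0.085
finger_force: 0.0
time_s: 4.55
ee_pos: [0.4726, 0.2866, 0.2313]
ee_rot: [0.0, 0.993, 0.116, -0.0]
ft_force: [-0.2, -0.6, 0.4]
width: 0.0599
finger_force: 0.0
[ 4.60912648e-01  3.55661509e-01  1.64471418e+00 -1.00615270e-05
  1.14127425e+00  1.79936133e+00] [0.4725869  0.28659509 0.23126232] [ 1.39850515e-05  9.93259165e-01  1.15914757e-01 -2.54134268e-05] 0.05988365021712091
[237.53285289 175.85971073] [{'pixel': [237.1, 175.3], 'p': 0.73}]
```

View pics/s1.png

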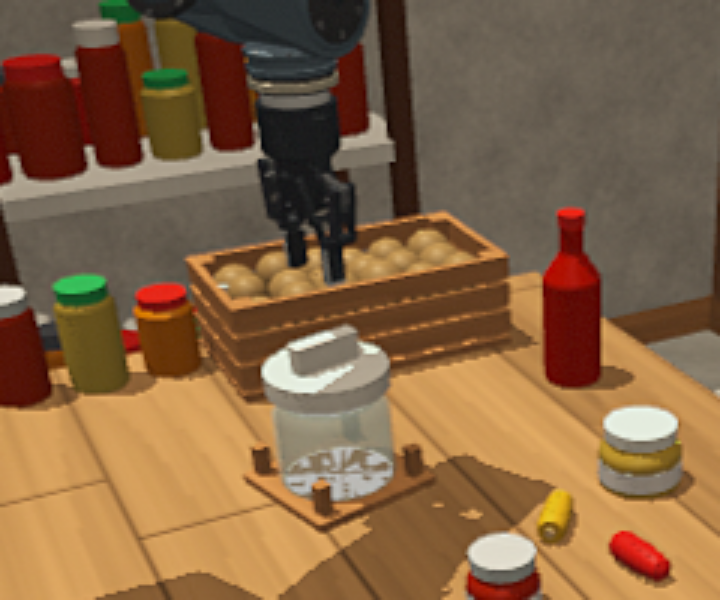

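The gripper stands right above the lid's bar (crop 325,345), fingers to either side of it.

```bash
python3 -m creep '[[[0.0003,0.0003,-0.072,0,0,0],[0.0003,0.0003,-0.072,0,0,0],[0,0,-0.072,0,0,0],[0,0,-0.072,0,0,0],[0,0,0,0,0,0]]]' 60
python3 -m creep '[[[0,0,0,0,0,0],[0,0,0,0,0,0],[0,0,0,0,0,0],[0,0,0,0,0,0],[0,0,0,0,0,0],[0,0,0,0,0,0]]]' 10 100
```

```text
time_s: 5.15
ee_pos: [0.4715, 0.2861, 0.1425]
ee_rot: [0.001, 0.993, 0.115, -0.002]
ft_force: [-0.3, 0.0, 0.4]
width: 0.0601
finger_force: 0.0
time_s: 5.75
ee_pos: [0.4734, 0.2874, 0.1464]
ee_rot: [-0.001, 0.993, 0.114, 0.001]
ft_force: [-1.1, 1.8, 5.8]
width: 0.0183
finger_force: 97.8
```

```bash
python3 -m creep '[[[0,0,0.0008,0,0,0.1],[0,0,0.0008,0,0,0.15],[0,0,0.0008,0,0,0.15],[0,0,0.0008,0,0,0.15],[0,0,0.0008,0,0,0.15],[0,0,0.0008,0,0,0.15],[0,0,0.0008,0,0,0.15],[0,0,0.0008,0,0,0.15],[0,0,0.0008,0,0,0.15],[0,0,0.0008,0,0,0.15],[0,0,0.0008,0,0,0.15],[0,0,0,0,0,0]]]'
python3 -c "
from h import *
s=snapshot('side');o=get_obs();print(o['torque'],o['joints'][5])
cv2.imwrite('pics/s2.png',cv2.resize(s['frame'][100:240,170:320],(640,600)))"
```

```text
time_s: 6.95
ee_pos: [0.4734, 0.2876, 0.1486]
ee_rot: [-0.0, 0.736, 0.677, 0.001]
ft_force: [0.3, 4.2, 3.7]
width: 0.0185
finger_force: 99.2
[ 0.92223752 -0.05555565 -0.06704812] 0.5494556574005853
```

View pics/s2.png

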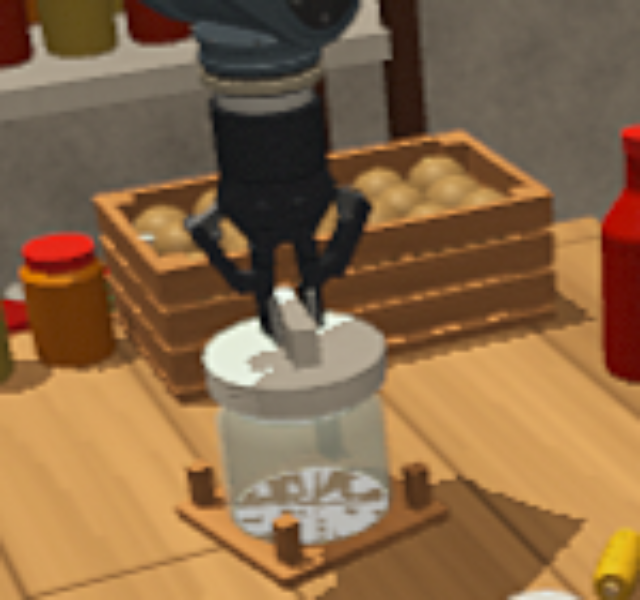

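The lid and its bar have turned about 70° with the gripper; continue.

```bash
python3 -m creep '[[[0,0,0.0008,0,0,0.155],[0,0,0.0008,0,0,0.155],[0,0,0.0008,0,0,0.155],[0,0,0.0008,0,0,0.155],[0,0,0.0008,0,0,0.155],[0,0,0.0008,0,0,0.155],[0,0,0.0008,0,0,0.155],[0,0,0.0008,0,0,0.155],[0,0,0.0008,0,0,0.155],[0,0,0.0008,0,0,0.155],[0,0,0.0008,0,0,0.155],[0,0,0.0008,0,0,0.155]]]'
python3 -m creep '[[[0,0,0.0008,0,0,0.155],[0,0,0.0008,0,0,0.155],[0,0,0.0008,0,0,0.155],[0,0,0.0008,0,0,0.155],[0,0,0.0008,0,0,0.155],[0,0,0.0008,0,0,0.155],[0,0,0.0008,0,0,0.155],[0,0,0.0008,0,0,0.155],[0,0,0.0008,0,0,0.155],[0,0,0.0008,0,0,0.155],[0,0,0.0008,0,0,0.155],[0,0,0.0008,0,0,0.155]]]'
python3 -m creep '[[[0,0,0,0,0,0.04],[0,0,0,0,0,0]]]'
python3 -c "
from h import *
o=get_obs();print(o['torque'],o['joints'][5],o['ee_pos'])"
```

```text
time_s: 8.2
ee_pos: [0.4728, 0.2874, 0.151]
ee_rot: [0.0, 0.098, 0.995, 0.001]
ft_force: [-1.9, 4.8, 2.0]
width: 0.0182
finger_force: 99.1
time_s: 9.4
ee_pos: [0.4725, 0.2869, 0.1534]
ee_rot: [-0.0, -0.591, 0.806, 0.0]
ft_force: [-2.1, 2.7, -0.8]
width: 0.0183
finger_force: 98.8
time_s: 9.6
ee_pos: [0.4725, 0.2869, 0.1534]
ee_rot: [-0.0, -0.603, 0.798, 0.0]
ft_force: [-1.3, 3.5, 0.2]
width: 0.0178
finger_force: 98.9
[ 0.56535209  0.36533319 -0.15964793] -2.403165282938937 [0.47252449 0.28685466 0.15339266]
```

```bash
python3 -m creep '[[[0,0,0.02,0,0,0],[0,0,0.03,0,0,0],[0,0,0.04,0,0,0],[0,0,0.06,0,0,0],[0,0,0.06,0,0,0],[0,0,0.06,0,0,0],[0,0,0.06,0,0,0],[0,0,0,0,0,0]]]'
python3 -c "
from h import *
s=snapshot('side');
cv2.imwrite('pics/s3.png',cv2.resize(s['frame'][60:260,130:370],(720,600)))"
```

```text
time_s: 10.4
ee_pos: [0.4738, 0.2871, 0.2555]
ee_rot: [0.002, -0.603, 0.797, -0.001]
ft_force: [0.1, 0.4, -1.2]
width: 0.018
finger_force: 98.6
```

View pics/s3.png

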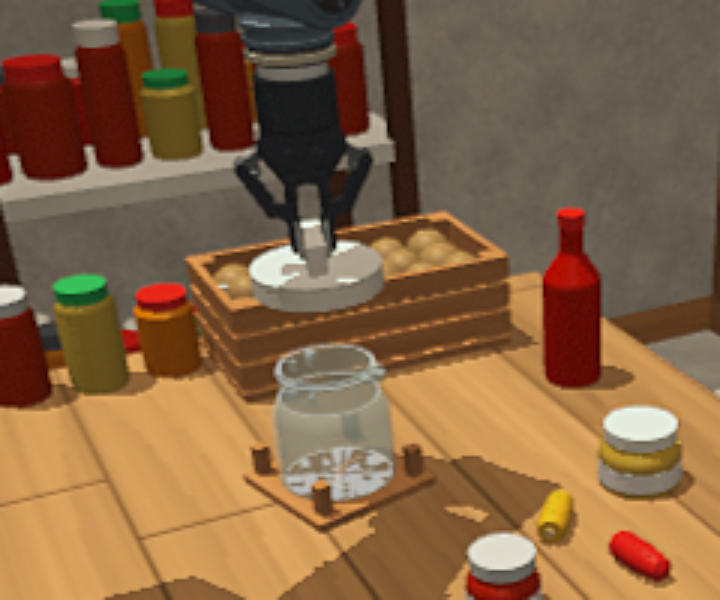

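The lid is clear of the jar, held level at crop (315,270). The jar is open.

```bash
python3 -m creep '[[[-0.0308,-0.078,0,0,0,-0.125],[-0.0308,-0.078,0,0,0,-0.125],[-0.0308,-0.078,0,0,0,-0.125],[-0.0308,-0.078,0,0,0,-0.125],[-0.0308,-0.078,0,0,0,-0.125],[-0.0308,-0.078,0,0,0,-0.125],[-0.0308,-0.078,0,0,0,-0.125],[-0.0308,-0.078,0,0,0,-0.125],[0,0,0,0,0,0]]]'
python3 -m creep '[[[0,0,-0.12,0,0,0],[0,0,-0.12,0,0,0],[0,0,-0.12,0,0,0],[0,0,-0.12,0,0,0],[0,0,-0.12,0,0,0],[0,0,-0.1,0,0,0],[0,0,-0.02,0,0,0],[0,0,0,0,0,0]]]'
```

```text
time_s: 11.35
ee_pos: [0.3976, 0.0978, 0.2516]
ee_rot: [-0.001, -0.25, 0.968, -0.0]
ft_force: [0.5, 0.4, -1.5]
width: 0.0183
finger_force: 98.8
time_s: 12.15
ee_pos: [0.3985, 0.0998, 0.0358]
ee_rot: [-0.001, -0.253, 0.967, 0.0]
ft_force: [1.3, 0.0, -1.4]
width: 0.0182
finger_force: 98.7
```

```bash
python3 -m creep '[[[0,0,-0.006,0,0,0],[0,0,-0.005,0,0,0],[0,0,0,0,0,0]]]'
python3 -m creep '[[[0,0,0,0,0,0],[0,0,0,0,0,0],[0,0,0,0,0,0]]]' 60
python3 -m creep '[[[0,0,0.06,0,0,0],[0,0,0.12,0,0,0],[0,0,0.15,0,0,0],[0,0,0.15,0,0,0],[0,0,0.15,0,0,0],[0,0,0,0,0,0]]]'
python3 -c "
from h import *
np.set_printoptions(precision=4,suppress=True)
s=snapshot('side');t=snapshot('top');o=get_obs();print(o['joints'])
for l in ['lid_grip','mouth','jar']:
  a,b=mark_of(l,t),mark_of(l,s);print(l,a[:1],b[:1]); 
  if a and b: print(tri(t,a[0]['pixel'],s,b[0]['pixel']))
cv2.imwrite('pics/t4.png',t['frame'])"
```

```text
time_s: 12.45
ee_pos: [0.3994, 0.0997, 0.0337]
ee_rot: [0.001, -0.253, 0.968, -0.0]
ft_force: [0.1, 0.6, -1.5]
width: 0.0179
finger_force: 98.7
time_s: 12.75
ee_pos: [0.399, 0.0996, 0.0332]
ee_rot: [0.0, -0.253, 0.968, -0.0]
ft_force: [-0.1, 0.5, 0.6]
width: 0.0599
finger_force: 0.0
time_s: 13.35
ee_pos: [0.4012, 0.0999, 0.2272]
ee_rot: [0.005, -0.253, 0.968, -0.001]
ft_force: [-0.4, 0.4, -0.9]
width: 0.0598
finger_force: 0.0
[ 0.1313  0.1039  1.9953  0.      1.0405 -1.9503]
lid_grip [{'pixel': [234.0, 298.6], 'p': 0.96}] [{'pixel': [241.3, 243.1], 'p': 0.58}]
(array([0.4001, 0.0998, 0.0404]), np.float64(0.007245958545547737))
mouth [{'pixel': [144.3, 267.3], 'p': 0.93}] [{'pixel': [234.8, 179.3], 'p': 0.85}]
(array([0.4635, 0.2777, 0.1513]), np.float64(0.006088179800635644))
jar [{'pixel': [158.3, 262.3], 'p': 0.91}] [{'pixel': [317.9, 236.1], 'p': 0.71}]
(array([ 0.579 ,  0.2266, -0.0344]), np.float64(0.24710017839614412))
```

View pics/t4.png

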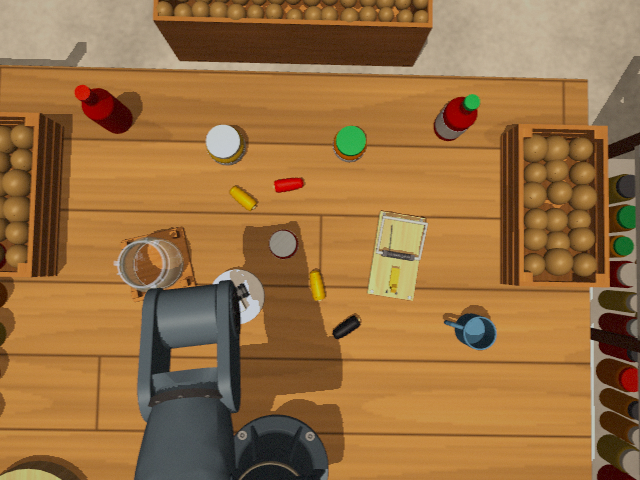

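The lid lies flat at (237,297), the jar mouth is open at (150,265), and both yellow cobs are unmoved at (317,285) and (243,197).

```bash
python3 -m creep '[[[0.0125,-0.0788,0,0,0,-0.0467],[0.0125,-0.0788,0,0,0,-0.0467],[0.0125,-0.0788,0,0,0,-0.0467],[0.0125,-0.0788,0,0,0,-0.0467],[0.0125,-0.0788,0,0,0,-0.0467],[0.0125,-0.0788,0,0,0,-0.0467],[0.0125,-0.0788,0,0,0,-0.0467],[0.0125,-0.0788,0,0,0,-0.0467],[0,0,-0.1,0,0,0],[0,0,-0.12,0,0,0],[0,0,-0.12,0,0,0],[0,0,0,0,0,0]]]'
python3 -c "
from h import *
np.set_printoptions(precision=4,suppress=True)
s=snapshot('side');
print(get_obs()['ee_pos'],proj(s,(.4305,-.0894,.014)),mark_of('cob0',s)[:4],boxes_of('cob0',s)[:4])
cv2.imwrite('pics/s5.png',cv2.resize(s['frame'][200:340,220:380],(686,600)))"
```

```text
time_s: 14.95
ee_pos: [0.4263, -0.0888, 0.1164]
ee_rot: [-0.004, -0.108, 0.994, 0.002]
ft_force: [-0.7, -1.0, 0.5]
width: 0.0602
finger_force: 0.0
[ 0.4277 -0.0892  0.1187] [277.7932 283.428 ] [{'pixel': [312.8, 234.0], 'p': 0.71}, {'pixel': [277.8, 287.1], 'p': 0.7}, {'pixel': [251.2, 318.6], 'p': 0.57}, {'pixel': [340.5, 248.2], 'p': 0.54}] [{'box': [308.8, 225.0, 320.9, 241.4], 'p': 0.73}, {'box': [239.6, 306.7, 265.6, 318.4], 'p': 0.72}, {'box': [293.5, 286.2, 392.2, 345.7], 'p': 0.64}, {'box': [333.8, 235.3, 352.9, 254.5], 'p': 0.62}]
```

View pics/s5.png

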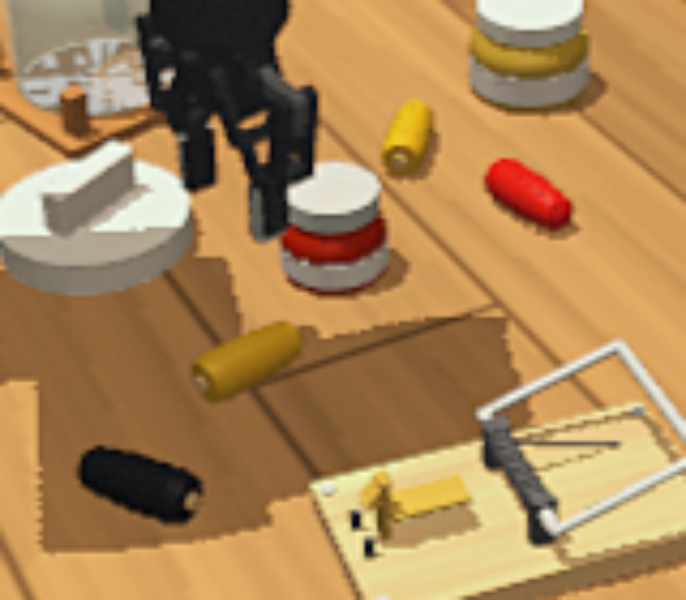

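The gripper is above the yellow cob (crop 247,360); the black one (140,485) and red one (528,193) stay.

```bash
python3 -m creep '[[[0.004,0,-0.1,0,0,0],[0,0,-0.1,0,0,0],[0,0,-0.1,0,0,0],[0,0,-0.05,0,0,0],[0,0,-0.027,0,0,0],[0,0,0,0,0,0]]]'
python3 -m creep '[[[0,0,0,0,0,0],[0,0,0,0,0,0],[0,0,0,0,0,0],[0,0,0,0,0,0],[0,0,0,0,0,0]]]' 15 60
python3 -m creep '[[[0,0,0.06,0,0,0],[0,0,0.12,0,0,0],[0,0,0.15,0,0,0],[0,0,0.15,0,0,0],[0,0,0.15,0,0,0],[0,0,0.15,0,0,0],[0,0,0,0,0,0]]]'
```

```text
time_s: 15.7
ee_pos: [0.4307, -0.0897, 0.0074]
ee_rot: [0.0, -0.109, 0.994, -0.0]
ft_force: [-1.1, -0.4, -0.1]
width: 0.0599
finger_force: 0.0
time_s: 16.2
ee_pos: [0.4308, -0.0898, 0.0082]
ee_rot: [0.001, -0.109, 0.994, -0.0]
ft_force: [-2.0, 0.8, 10.6]
width: 0.0271
finger_force: 59.5
time_s: 16.9
ee_pos: [0.4322, -0.0902, 0.2468]
ee_rot: [0.005, -0.109, 0.994, -0.002]
ft_force: [0.9, 0.5, -1.1]
width: 0.027
finger_force: 59.5
```

```bash
python3 -m creep '[[[0.0142,0.1257,0,0,0,0],[0.0142,0.1257,0,0,0,0],[0.0142,0.1257,0,0,0,0],[0.0142,0.1257,0,0,0,0],[0.0142,0.1257,0,0,0,0],[0.0142,0.1257,0,0,0,0],[0.0142,0.1257,0,0,0,0],[0.0142,0.1257,0,0,0,0],[0.0142,0.1257,0,0,0,0],[0.0142,0.1257,0,0,0,0],[0,0,0,0,0,0],[0,0,0,0,0,0]]]'
python3 -c "
from h import *
s=snapshot('side');
cv2.imwrite('pics/s6.png',cv2.resize(s['frame'][60:260,130:370],(720,600)))"
```

```text
time_s: 18.1
ee_pos: [0.4722, 0.2877, 0.2404]
ee_rot: [-0.0, -0.109, 0.994, -0.0]
ft_force: [-0.1, 0.6, -0.6]
width: 0.0263
finger_force: 59.5
```

View pics/s6.png

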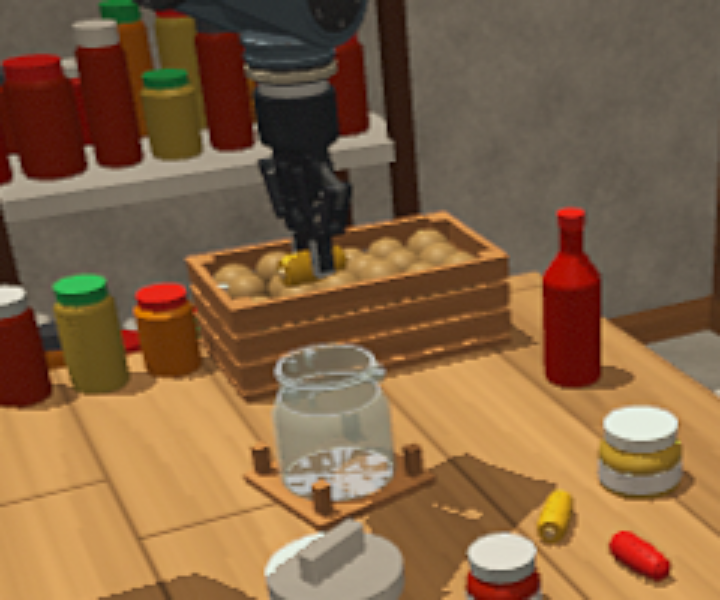

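The cob is held level, centred between the fingers above the jar mouth.

```bash
python3 -m creep '[[[0.002,-0.001,-0.1,0,0,0],[0,0,-0.1,0,0,0],[0,0,-0.07,0,0,0],[0,0,-0.07,0,0,0],[0,0,-0.06,0,0,0],[0,0,-0.05,0,0,0],[0,0,0,0,0,0]]]'
python3 -m creep '[[[0,0,0,0,0,0],[0,0,0,0,0,0],[0,0,0,0,0,0]]]' 42
python3 -m creep '[[[0,0,0.06,0,0,0],[0,0,0.12,0,0,0],[0,0,0.15,0,0,0],[0,0,0.12,0,0,0],[0,0,0,0,0,0]]]'
python3 -c "
from h import *
s=snapshot('side');t=snapshot('top')
print(mark_of('cob0',s),mark_of('cob0',t))
print([ (onz(t,m['pixel'],.014)) for m in mark_of('cob0',t)])
cv2.imwrite('pics/s7.png',np.hstack([cv2.resize(s['frame'][140:260,190:310],(400,400)),cv2.resize(t['frame'][130:310,100:280],(400,400))]))"
```

```text
time_s: 18.85
ee_pos: [0.4724, 0.2856, 0.1044]
ee_rot: [-0.002, -0.108, 0.994, -0.001]
ft_force: [0.1, -0.3, -0.0]
width: 0.0268
finger_force: 59.5
time_s: 19.15
ee_pos: [0.4737, 0.2873, 0.1069]
ee_rot: [0.001, -0.108, 0.994, 0.0]
ft_force: [0.5, -0.8, -0.4]
width: 0.0415
finger_force: 0.0
time_s: 19.65
ee_pos: [0.4751, 0.2882, 0.2465]
ee_rot: [0.004, -0.109, 0.994, 0.002]
ft_force: [0.3, 0.1, -0.1]
width: 0.0418
finger_force: 0.0
[{'pixel': [251.9, 317.6], 'p': 0.66}, {'pixel': [315.9, 235.4], 'p': 0.65}, {'pixel': [341.4, 246.4], 'p': 0.62}] [{'pixel': [342.0, 329.3], 'p': 0.91}, {'pixel': [158.2, 265.7], 'p': 0.74}, {'pixel': [289.3, 189.4], 'p': 0.68}, {'pixel': [241.3, 198.1], 'p': 0.65}]
[array([ 0.32724773, -0.15190724,  0.014     ]), array([0.46923412, 0.28580548, 0.014     ]), array([ 0.65749917, -0.02003033,  0.014     ]), array([0.63413091, 0.09410935, 0.014     ])]
```

View pics/s7.png

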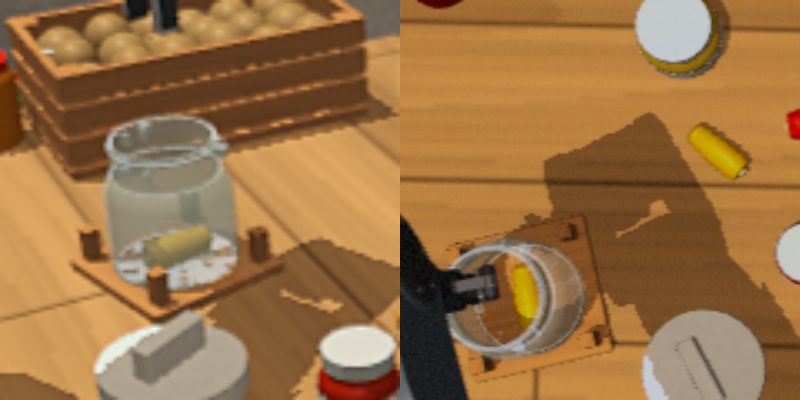

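One cob lies in the jar (left crop 180,245); the other is unmoved at crop (718,152).

```bash
python3 -m creep '[[[0.0675,-0.0806,0,0,0,0.111],[0.0675,-0.0806,0,0,0,0.111],[0.0675,-0.0806,0,0,0,0.111],[0.0675,-0.0806,0,0,0,0.111],[0.0675,-0.0806,0,0,0,0.111],[0.0675,-0.0806,0,0,0,0.111],[0.0675,-0.0806,0,0,0,0.111],[0.0675,-0.0806,0,0,0,0.111],[0,0,0,0,0,0],[0,0,0,0,0,0]]]' 60
python3 -c "
from h import *
np.set_printoptions(precision=4,suppress=True)
s=snapshot('side');o=get_obs()
print(o['ee_pos'],o['joints'],proj(s,(.635,.0937,.014)),[m['pixel'] for m in mark_of('cob0',s)],boxes_of('cob0',s)[:4])"
```

```text
time_s: 20.9
ee_pos: [0.6349, 0.0935, 0.2394]
ee_rot: [-0.001, -0.441, 0.898, 0.001]
ft_force: [-0.6, 0.8, -0.2]
width: 0.0601
finger_force: 0.0
[0.6346 0.0942 0.2398] [ 0.0746  0.5119  1.3849  0.0003  1.2466 -2.4099] [314.6927 231.0061] [[253.8, 319.6], [342.5, 248.0], [317.2, 236.4], [244.5, 219.5]] [{'box': [241.3, 303.9, 266.1, 321.5], 'p': 0.67}, {'box': [332.4, 236.4, 353.3, 254.3], 'p': 0.54}, {'box': [310.8, 222.9, 320.5, 240.9], 'p': 0.44}]
```

```bash
python3 -m creep '[[[0,0,-0.12,0,0,0],[0,0,-0.15,0,0,0],[0,0,-0.15,0,0,0],[0,0,-0.15,0,0,0],[0,0,-0.1,0,0,0],[0,0,-0.06,0,0,0],[0,0,-0.043,0,0,0],[0,0,0,0,0,0]]]'
python3 -m creep '[[[0,0,0,0,0,0],[0,0,0,0,0,0],[0,0,0,0,0,0],[0,0,0,0,0,0],[0,0,0,0,0,0]]]' 15 60
python3 -m creep '[[[0,0,0.06,0,0,0],[0,0,0.12,0,0,0],[0,0,0.15,0,0,0],[0,0,0.15,0,0,0],[0,0,0.15,0,0,0],[0,0,0.15,0,0,0],[0,0,0,0,0,0]]]'
```

```text
time_s: 21.85
ee_pos: [0.6348, 0.0941, 0.0083]
ee_rot: [-0.001, -0.442, 0.897, 0.0]
ft_force: [0.1, -0.1, -0.1]
width: 0.06
finger_force: 0.0
time_s: 22.35
ee_pos: [0.6364, 0.0939, 0.0108]
ee_rot: [0.001, -0.442, 0.897, -0.001]
ft_force: [-0.5, -0.4, 6.3]
width: 0.0264
finger_force: 60.1
time_s: 23.05
ee_pos: [0.6375, 0.094, 0.2516]
ee_rot: [0.006, -0.442, 0.897, -0.002]
ft_force: [0.4, -0.7, -0.6]
width: 0.0263
finger_force: 59.2
```

```bash
python3 -m creep '[[[-0.0675,0.0806,0,0,0,0],[-0.0675,0.0806,0,0,0,0],[-0.0675,0.0806,0,0,0,0],[-0.0675,0.0806,0,0,0,0],[-0.0675,0.0806,0,0,0,0],[-0.0675,0.0806,0,0,0,0],[-0.0675,0.0806,0,0,0,0],[-0.0675,0.0806,0,0,0,0],[0,0,0,0,0,0],[0,0,0,0,0,0]]]'
python3 -m creep '[[[0,0,-0.1,0,0,0],[0,0,-0.1,0,0,0],[0,0,-0.07,0,0,0],[0,0,-0.06,0,0,0],[0,0,-0.06,0,0,0],[0,0,-0.05,0,0,0],[0,0,0,0,0,0],[0,0,0,0,0,0]]]'
```

```text
time_s: 24.05
ee_pos: [0.4729, 0.2875, 0.2436]
ee_rot: [0.0, -0.442, 0.897, -0.0]
ft_force: [0.7, -0.5, -0.1]
width: 0.0264
finger_force: 59.3
time_s: 24.85
ee_pos: [0.4738, 0.2868, 0.1115]
ee_rot: [0.0, -0.441, 0.897, -0.0]
ft_force: [0.9, 0.3, -0.7]
width: 0.0267
finger_force: 59.3
```

```bash

python3 -m creep '[[[0,0,0,0,0,0],[0,0,0,0,0,0],[0,0,0,0,0,0]]]' 42
python3 -m creep '[[[0,0,0.06,0,0,0],[0,0,0.12,0,0,0],[0,0,0.15,0,0,0],[0,0,0.12,0,0,0],[0,0,0,0,0,0],[0,0,0,0,0,0]]]'
python3 -c "
from h import *
np.set_printoptions(precision=4,suppress=True)
s=snapshot('side');t=snapshot('top')
a,b=mark_of('lid_grip',t),mark_of('lid_grip',s)
print(get_obs()['ee_pos'],a,b)
print(tri(t,a[0]['pixel'],s,b[0]['pixel']))
cv2.imwrite('pics/s8.png',np.hstack([cv2.resize(s['frame'][140:260,190:310],(400,400)),cv2.resize(t['frame'][130:310,100:280],(400,400))]))"
```

```text
time_s: 25.15
ee_pos: [0.4736, 0.2874, 0.1117]
ee_rot: [0.001, -0.442, 0.897, -0.0]
ft_force: [0.4, 0.2, 0.1]
width: 0.0423
finger_force: 0.0
time_s: 25.75
ee_pos: [0.4733, 0.2873, 0.2465]
ee_rot: [0.001, -0.442, 0.897, -0.0]
ft_force: [0.3, -0.9, -1.5]
width: 0.0422
finger_force: 0.0
[0.4728 0.287  0.2447] [{'pixel': [236.1, 295.8], 'p': 0.81}, {'pixel': [389.5, 292.9], 'p': 0.29}] [{'pixel': [239.6, 244.3], 'p': 0.68}]
(array([0.4006, 0.0978, 0.0374]), np.float64(0.005172912235338755))
```

View pics/s8.png

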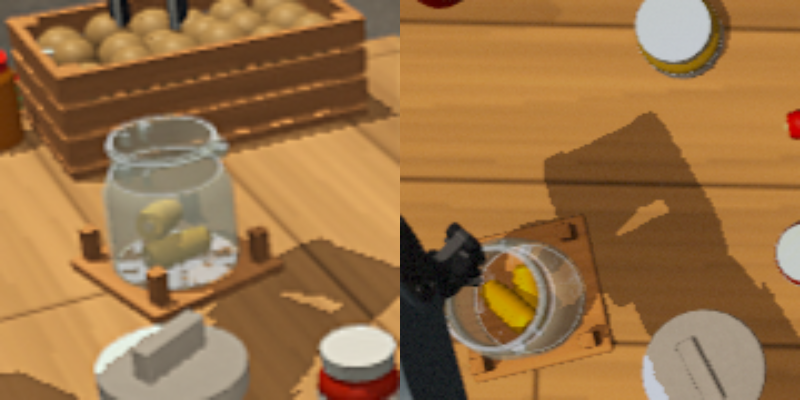

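Both cobs lie in the jar (left crop 160,215 and 180,245); the lid is where I left it. Fetch it.

```bash
python3 -m creep '[[[-0.0308,-0.078,0,0,0,-0.0645],[-0.0308,-0.078,0,0,0,-0.0645],[-0.0308,-0.078,0,0,0,-0.0645],[-0.0308,-0.078,0,0,0,-0.0645],[-0.0308,-0.078,0,0,0,-0.0645],[-0.0308,-0.078,0,0,0,-0.0645],[-0.0308,-0.078,0,0,0,-0.0645],[-0.0308,-0.078,0,0,0,-0.0645],[0,0,0,0,0,0],[0,0,0,0,0,0]]]' 60
python3 -m creep '[[[0,0,-0.12,0,0,0],[0,0,-0.15,0,0,0],[0,0,-0.15,0,0,0],[0,0,-0.12,0,0,0],[0,0,-0.08,0,0,0],[0,0,-0.05,0,0,0],[0,0,-0.03,0,0,0],[0,0,0,0,0,0],[0,0,0,0,0,0]]]'
python3 -m creep '[[[0,0,0,0,0,0],[0,0,0,0,0,0],[0,0,0,0,0,0],[0,0,0,0,0,0],[0,0,0,0,0,0],[0,0,0,0,0,0]]]' 10 100
```

```text
time_s: 26.95
ee_pos: [0.3993, 0.1, 0.2456]
ee_rot: [-0.0, -0.252, 0.968, 0.0]
ft_force: [-0.0, 0.4, 0.3]
width: 0.0599
finger_force: 0.0
time_s: 27.85
ee_pos: [0.3997, 0.1004, 0.0363]
ee_rot: [0.0, -0.252, 0.968, -0.0]
ft_force: [-0.2, -0.4, 0.8]
width: 0.0602
finger_force: 0.0
time_s: 28.45
ee_pos: [0.3997, 0.1001, 0.0368]
ee_rot: [0.001, -0.252, 0.968, -0.0]
ft_force: [-2.7, -0.2, 12.9]
width: 0.0178
finger_force: 98.2
```

```bash
python3 -m creep '[[[0,0,0.05,0,0,0],[0,0,0.12,0,0,0],[0,0,0.15,0,0,0],[0,0,0.15,0,0,0],[0,0,0.12,0,0,0],[0,0,0.12,0,0,0],[0,0,0,0,0,0],[0,0,0,0,0,0]]]'
python3 -m creep '[[[0.0308,0.078,0,0,0,0],[0.0308,0.078,0,0,0,0],[0.0308,0.078,0,0,0,0],[0.0308,0.078,0,0,0,0],[0.0308,0.078,0,0,0,0],[0.0308,0.078,0,0,0,0],[0.0308,0.078,0,0,0,0],[0.0308,0.078,0,0,0,0],[0,0,0,0,0,0],[0,0,0,0,0,0],[0,0,0,0,0,0]]]'
python3 - <<'E'
from h import *
np.set_printoptions(precision=4,suppress=True)
s=snapshot('side');t=snapshot('top');o=get_obs();print(o['ee_pos'])
a,b=mark_of('lid_grip',t),mark_of('lid_grip',s);print(a,b)
if a and b: print(tri(t,a[0]['pixel'],s,b[0]['pixel']))
print(boxes_of('lid',s)[:1], proj(s,(.473,.287,.25-.0365+.012)))
cv2.imwrite('pics/s9.png',cv2.resize(s['frame'][60:260,130:370],(720,600)))
E
```

```text
time_s: 29.25
ee_pos: [0.3992, 0.1, 0.2491]
ee_rot: [0.001, -0.252, 0.968, -0.0]
ft_force: [-0.8, -0.0, -1.6]
width: 0.0178
finger_force: 98.3
time_s: 30.35
ee_pos: [0.4727, 0.2865, 0.248]
ee_rot: [-0.001, -0.252, 0.968, -0.0]
ft_force: [-0.5, -0.5, -0.5]
width: 0.0179
finger_force: 98.3
[0.473  0.2865 0.2487]
[{'pixel': [122.9, 261.0], 'p': 0.71}] [{'pixel': [234.7, 143.4], 'p': 0.76}]
(array([0.4773, 0.2855, 0.2595]), np.float64(0.003424668003814859))
[{'box': [213.3, 142.1, 258.2, 171.6], 'p': 0.93}] [235.0195 154.5489]
```

View pics/s9.png

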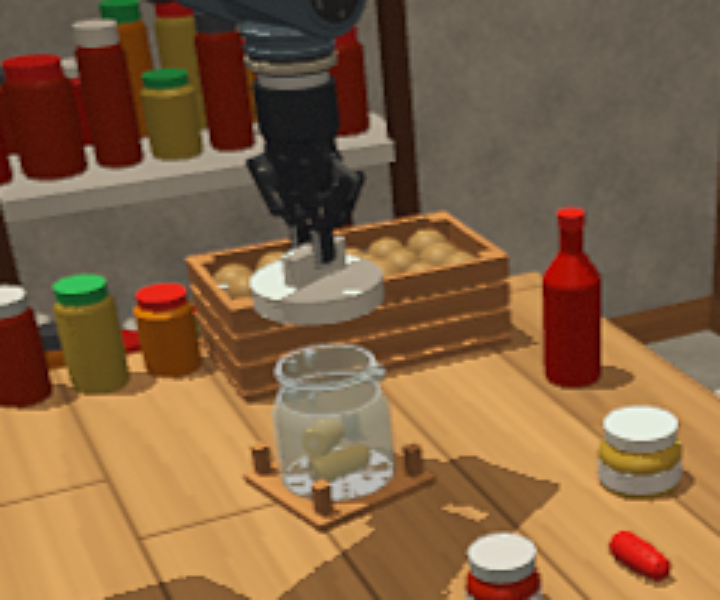

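The lid is level, squarely above the mouth (crop 318,285 over 328,365).

```bash
python3 -m creep '[[[0,0.001,-0.08,0,0,0],[0,0,-0.08,0,0,0],[0,0,-0.06,0,0,0],[0,0,-0.03,0,0,0],[0,0,-0.015,0,0,0],[0,0,-0.015,0,0,0],[0,0,-0.01,0,0,0],[0,0,0,0,0,0]]]'
python3 -m creep '[[[0,0,-0.006,0,0,0],[0,0,-0.006,0,0,0],[0,0,0,0,0,0],[0,0,0,0,0,0]]]'
```

```text
time_s: 31.4
ee_pos: [0.4745, 0.2886, 0.1642]
ee_rot: [0.002, -0.252, 0.968, 0.001]
ft_force: [-0.6, 0.7, -1.6]
width: 0.0175
finger_force: 99.1
time_s: 31.8
ee_pos: [0.4732, 0.2875, 0.1583]
ee_rot: [-0.0, -0.252, 0.968, -0.0]
ft_force: [-0.2, 0.1, -0.4]
width: 0.018
finger_force: 99.2
```

```bash
python3 -m creep '[[[0,0,-0.005,0,0,0],[0,0,-0.004,0,0,0],[0,0,0,0,0,0],[0,0,0,0,0,0]]]'
```

```text
time_s: 32.2
ee_pos: [0.4742, 0.2881, 0.1577]
ee_rot: [0.002, -0.252, 0.968, 0.0]
ft_force: [-3.0, -0.7, 17.7]
width: 0.0178
finger_force: 101.8
```

```bash
python3 -m creep '[[[0,0,0.005,0,0,0],[0,0,0,0,0,0]]]'
python3 -m creep '[[[0,0,0,0,0,0],[0,0,0,0,0,0],[0,0,0,0,0,0]]]' 50
python3 -m creep '[[[0,0,0.06,0,0,0],[0,0,0.12,0,0,0],[0,0,0.12,0,0,0],[0,0,0,0,0,0],[0,0,0,0,0,0]]]'
python3 - <<'E'
from h import *
np.set_printoptions(precision=4,suppress=True)
s=snapshot('side');t=snapshot('top');o=get_obs();print(o['ee_pos'],o['joints'])
for l in "lid_grip lid trap_pivot bail_bar catch_nose trap".split():
  a,b=mark_of(l,t),mark_of(l,s)
  if a and b: print(l,tri(t,a[0]['pixel'],s,b[0]['pixel']))
  else: print(l,a,b)
cv2.imwrite('pics/s10.png',np.hstack([cv2.resize(s['frame'][140:240,190:290],(400,400)),cv2.resize(t['frame'][200:310,90:200],(400,400))]))
E
```

```text
time_s: 32.4
ee_pos: [0.4737, 0.2878, 0.1579]
ee_rot: [0.001, -0.252, 0.968, 0.0]
ft_force: [-0.4, 1.3, 7.7]
width: 0.0179
finger_force: 100.5
time_s: 32.7
ee_pos: [0.4731, 0.2874, 0.1568]
ee_rot: [-0.0, -0.252, 0.968, -0.0]
ft_force: [0.4, 1.3, -0.1]
width: 0.05
finger_force: 0.0
time_s: 33.2
ee_pos: [0.4733, 0.2875, 0.2473]
ee_rot: [0.0, -0.252, 0.968, 0.0]
ft_force: [-0.7, 0.4, -0.0]
width: 0.0499
finger_force: 0.0
[0.4727 0.2873 0.2459] [ 0.4619  0.3428  1.6251 -0.      1.1758 -1.6184]
lid_grip (array([0.4798, 0.2854, 0.1716]), np.float64(0.015113371354334102))
lid (array([0.4733, 0.2878, 0.1244]), np.float64(0.004407210732496656))
trap_pivot [] [{'pixel': [337.6, 313.0], 'p': 0.78}]
bail_bar (array([ 0.5847, -0.289 ,  0.071 ]), np.float64(0.0011208727268934566))
catch_nose (array([ 0.4192, -0.257 ,  0.0534]), np.float64(0.005079758649186837))
trap (array([ 0.4966, -0.277 ,  0.0039]), np.float64(0.0024910107010360357))
```

View pics/s10.png

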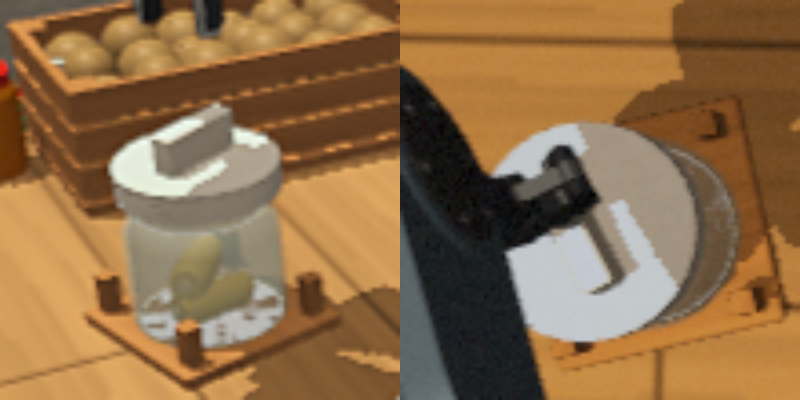

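The lid sits level on the jar with both cobs beneath it. Now measure the trap more finely.

```bash
python3 - <<'E'
from h import *
np.set_printoptions(precision=4,suppress=True)
t=snapshot('top');s=snapshot('side')
f=t['frame'];hsv=cv2.cvtColor(f,cv2.COLOR_BGR2HSV)
c=hsv[265,378];print(c,hsv[295,375],hsv[250,440],hsv[230,395])
m=cv2.inRange(hsv,(20,40,150),(32,150,255)); m[:,:355]=0;m[:,440:]=0;m[:200]=0;m[310:]=0
m=cv2.morphologyEx(m,cv2.MORPH_CLOSE,np.ones((7,7)))
n,L,st,_=cv2.connectedComponentsWithStats(m);i=1+st[1:,4].argmax()
px=np.argwhere(L==i)[:,::-1]
W=np.array([onz(t,p,.018)[:2] for p in px]).astype(np.float32)
print(cv2.minAreaRect(W))
r=cv2.minAreaRect(W)
for l in("bail_bar","catch_nose","trap_pivot"):
  for k in range(2):
    a,b=mark_of(l,t),mark_of(l,s)
  print(l,[tri(t,a[0]['pixel'],s,b[0]['pixel'])] if a and b else (a,b))
# overlay hypothesised geometry, only for numbers: project bar ends into both views
o=np.array([*r[0],0]);
cv2.imwrite('pics/m.png',m)
# bright wire of the bail
w=cv2.inRange(hsv,(0,0,170),(180,45,255));ys,xs=np.nonzero(w[205:262,370:430]);print(len(xs),xs.min()+370,xs.max()+370,ys.min()+205,ys.max()+205)
row=[(x+370,int(np.min(ys[xs==x]))+205) for x in range(60) if (xs==x).any()];print(row[::4])
E
```

```text
[ 24 110 197] [ 16 169 181] [ 16 170 184] [ 30  91 198]
((0.5046879053115845, -0.27733901143074036), (0.11058361083269119, 0.19850938022136688), 81.81128692626953)
bail_bar [(array([ 0.585 , -0.2881,  0.0605]), np.float64(0.002022052920966225))]
catch_nose [(array([ 0.582 ,  0.3886, -0.4876]), np.float64(0.2711911633510723))]
trap_pivot [(array([ 0.5003, -0.278 ,  0.0308]), np.float64(0.005458881744028351))]
244 376 427 216 259
[(376, 251), (380, 231), (384, 216), (388, 217), (392, 217), (396, 218), (400, 219), (404, 219), (408, 220), (412, 221), (416, 221), (420, 222), (424, 223)]
```

```bash
python3 -m creep '[[[0.0244,-0.1146,0,0,0,-0.178],[0.0244,-0.1146,0,0,0,-0.178],[0.0244,-0.1146,0,0,0,-0.178],[0.0244,-0.1146,0,0,0,-0.178],[0.0244,-0.1146,0,0,0,-0.178],[0.0244,-0.1146,0,0,0,-0.178],[0.0244,-0.1146,0,0,0,-0.178],[0.0244,-0.1146,0,0,0,-0.178],[0.0244,-0.1146,0,0,0,-0.178],[0.0244,-0.1146,0,0,0,-0.178],[0.0244,-0.1146,0,0,0,-0.178],[0.0244,-0.1146,0,0,0,-0.178]]]' 40 30
python3 -m creep '[[[0.0244,-0.1146,0,0,0,-0.178],[0.0244,-0.1146,0,0,0,-0.178],[0.0244,-0.1146,0,0,0,-0.178],[0.0244,-0.1146,0,0,0,-0.178],[0,0,0,0,0,0],[0,0,0,0,0,0]]]'
```

```text
time_s: 35.8
ee_pos: [0.5612, -0.1265, 0.2472]
ee_rot: [0.0, 0.554, 0.833, 0.0]
ft_force: [-0.3, 0.0, 0.5]
width: 0.0399
finger_force: 0.0
time_s: 36.4
ee_pos: [0.5902, -0.2628, 0.2468]
ee_rot: [-0.0, 0.76, 0.65, -0.0]
ft_force: [0.1, 0.3, -0.2]
width: 0.0402
finger_force: 0.0
```

```bash
python3 -m creep '[[[-0.002,0.006,-0.12,0,0,0],[0,0,-0.15,0,0,0],[0,0,-0.15,0,0,0],[0,0,-0.1,0,0,0],[0,0,-0.07,0,0,0],[0,0,-0.056,0,0,0],[0,0,0,0,0,0],[0,0,0,0,0,0]]]' 40 30
python3 -m creep '[[[0,0,0,0,0,0],[0,0,0,0,0,0],[0,0,0,0,0,0],[0,0,0,0,0,0],[0,0,0,0,0,0],[0,0,0,0,0,0]]]' 3 28
python3 - <<'E'
import numpy as np
th=np.r_[0,np.linspace(.12,2.88,24)];ph=.3016+th
x=.085*np.cos(ph);z=.085*np.sin(ph)
dx=np.diff(x);dz=np.diff(z)
u=np.array([.989,-.148])
for a,b in zip(dx,dz): print("[%.3f,%.3f,%.3f]"%(a*u[0]/.3,a*u[1]/.3,b/.3),end=",")
E
```

```text
time_s: 37.2
ee_pos: [0.5902, -0.2605, 0.0543]
ee_rot: [0.0, 0.76, 0.65, 0.0]
ft_force: [0.5, -0.5, 0.9]
width: 0.0399
finger_force: 0.0
time_s: 37.8
ee_pos: [0.5877, -0.2606, 0.0542]
ee_rot: [-0.002, 0.76, 0.65, -0.001]
ft_force: [-14.6, 2.0, 10.7]
width: 0.0057
finger_force: 27.9
[-0.012,0.002,0.032],[-0.016,0.002,0.030],[-0.019,0.003,0.028],[-0.022,0.003,0.026],[-0.025,0.004,0.023],[-0.028,0.004,0.019],[-0.030,0.004,0.016],[-0.031,0.005,0.012],[-0.033,0.005,0.008],[-0.033,0.005,0.004],[-0.034,0.005,0.000],[-0.033,0.005,-0.004],[-0.033,0.005,-0.008],[-0.032,0.005,-0.012],[-0.030,0.004,-0.015],[-0.028,0.004,-0.019],[-0.025,0.004,-0.022],[-0.023,0.003,-0.025],[-0.020,0.003,-0.028],[-0.016,0.002,-0.030],[-0.012,0.002,-0.032],[-0.009,0.001,-0.033],[-0.005,0.001,-0.034],[-0.001,0.000,-0.034],
```

```bash
python3 -m creep '[[[-0.008,0.001,0,0,0,0],[-0.012,0.002,0.032,0,0,0],[-0.016,0.002,0.030,0,0,0],[-0.019,0.003,0.028,0,0,0],[-0.022,0.003,0.026,0,0,0],[-0.025,0.004,0.023,0,0,0],[-0.028,0.004,0.019,0,0,0],[0,0,0,0,0,0]]]'
```

```text
time_s: 38.6
ee_pos: [0.5519, -0.2554, 0.1034]
ee_rot: [0.002, 0.76, 0.65, 0.001]
ft_force: [7.6, 2.3, 3.7]
width: 0.0055
finger_force: 28.2
```

```bash
python3 -m creep '[[[-0.030,0.004,0.016,0,0,0],[-0.031,0.005,0.012,0,0,0],[-0.033,0.005,0.008,0,0,0],[-0.033,0.005,0.004,0,0,0],[-0.034,0.005,0,0,0,0],[-0.033,0.005,-0.004,0,0,0],[-0.033,0.005,-0.008,0,0,0],[0,0,0,0,0,0]]]'
python3 -m creep '[[[-0.032,0.005,-0.012,0,0,0],[-0.030,0.004,-0.015,0,0,0],[-0.028,0.004,-0.019,0,0,0],[-0.025,0.004,-0.022,0,0,0],[-0.023,0.003,-0.025,0,0,0],[-0.020,0.003,-0.028,0,0,0],[0,0,0,0,0,0]]]'
```

```text
time_s: 39.4
ee_pos: [0.4826, -0.2453, 0.111]
ee_rot: [0.001, 0.76, 0.65, 0.0]
ft_force: [-0.2, 0.8, 11.6]
width: 0.0053
finger_force: 29.8
time_s: 40.1
ee_pos: [0.4352, -0.2384, 0.0724]
ee_rot: [0.001, 0.76, 0.65, 0.0]
ft_force: [4.1, -3.8, 2.4]
width: 0.0053
finger_force: 29.9
```

```bash
python3 -m creep '[[[-0.016,0.002,-0.030,0,0,0],[-0.012,0.002,-0.032,0,0,0],[-0.009,0.001,-0.033,0,0,0],[0,0,0,0,0,0]]]'
python3 -m creep '[[[-0.005,0.001,-0.030,0,0,0],[-0.001,0,-0.017,0,0,0],[-0.001,0,-0.017,0,0,0],[0,0,0,0,0,0],[0,0,0,0,0,0]]]'
python3 - <<'E'
from h import *
s=snapshot('side');o=get_obs();print(o['ee_pos'],o['ft_force'],proj(s,(.42,-.265,.05)))
cv2.imwrite('pics/s11.png',cv2.resize(s['frame'][250:350,270:400],(780,600)))
E
```

```text
time_s: 40.5
ee_pos: [0.4244, -0.2369, 0.0439]
ee_rot: [0.001, 0.76, 0.65, 0.0]
ft_force: [4.1, -2.3, 4.5]
width: 0.0057
finger_force: 30.4
time_s: 41.0
ee_pos: [0.4229, -0.2367, 0.0255]
ee_rot: [0.001, 0.76, 0.65, 0.0]
ft_force: [6.5, -1.9, 5.7]
width: 0.0057
finger_force: 31.0
[ 0.42284486 -0.23671621  0.02554351] [ 5.66573248 -2.30157794  6.46405303] [304.86152127 314.7337866 ]
```

```bash
python3 -m creep '[[[0,0,-0.009,0,0,0],[0,0,0,0,0,0],[0,0,0,0,0,0],[0,0,0,0,0,0]]]'
python3 -m creep '[[[0,0,0.008,0,0,0],[0,0,0.005,0,0,0],[0,0,0,0,0,0],[0,0,0,0,0,0]]]'
```

```text
time_s: 41.45
ee_pos: [0.423, -0.2368, 0.023]
ee_rot: [0.001, 0.76, 0.65, 0.0]
ft_force: [5.5, -2.2, 5.6]
width: 0.0054
finger_force: 31.0
time_s: 41.85
ee_pos: [0.4229, -0.2367, 0.0269]
ee_rot: [0.001, 0.76, 0.65, 0.0]
ft_force: [5.6, -2.5, 4.4]
width: 0.0057
finger_force: 30.9
```

```bash
python3 -m creep '[[[0,0,0.005,0,0,0],[0,0,0.002,0,0,0],[0,0,0,0,0,0],[0,0,0,0,0,0]]]'
python3 - <<'E'
from h import *
s=snapshot('side')
cv2.imwrite('pics/s12.png',cv2.resize(s['frame'][260:350,280:400],(800,600),interpolation=cv2.INTER_CUBIC))
E
```

```text
time_s: 42.25
ee_pos: [0.4228, -0.2367, 0.0284]
ee_rot: [0.001, 0.76, 0.65, 0.0]
ft_force: [8.2, -3.9, -5.4]
width: 0.0057
finger_force: 30.0
```

The pull reverses on lifting (+4 to −5 N), so the catch is holding the bar; ease back and release.

```bash
python3 -m creep '[[[0.006,0,-0.003,0,0,0],[0,0,0,0,0,0]]]'
python3 -m creep '[[[0,0,0,0,0,0],[0,0,0,0,0,0],[0,0,0,0,0,0]]]' 26
python3 -m creep '[[[0,0,0.02,0,0,0],[0,0,0.05,0,0,0],[0,0,0.1,0,0,0],[0,0,0.12,0,0,0],[0,0,0.12,0,0,0],[0,0,0.12,0,0,0],[-0.02,0.12,0.05,0,0,0],[-0.02,0.12,0.05,0,0,0],[0,0.12,0,0,0,0],[0,0.12,0,0,0,0],[0,0.12,0,0,0,0],[0,0,0,0,0,0]]]'
python3 - <<'E'
from h import *
t=snapshot('top');s=snapshot('side')
for l in("bail_bar","catch_nose","lid"):
  a,b=mark_of(l,t),mark_of(l,s)
  print(l,tri(t,a[0]['pixel'],s,b[0]['pixel']) if a and b else (a,b))
A=cv2.resize(s['frame'][250:350,280:400],(480,400),interpolation=cv2.INTER_CUBIC)
B=cv2.resize(s['frame'][150:250,190:270],(320,400),interpolation=cv2.INTER_CUBIC)
cv2.imwrite('pics/s13.png',np.hstack([A,B]))
E
```

```text
time_s: 42.5
ee_pos: [0.4231, -0.2364, 0.0274]
ee_rot: [-0.001, 0.76, 0.65, -0.001]
ft_force: [-3.3, -5.9, 4.6]
width: 0.0055
finger_force: 30.8
time_s: 42.8
ee_pos: [0.4234, -0.2357, 0.0273]
ee_rot: [-0.001, 0.76, 0.65, -0.0]
ft_force: [0.5, -0.2, 0.1]
width: 0.0262
finger_force: 0.0
time_s: 44.0
ee_pos: [0.4113, -0.0532, 0.2169]
ee_rot: [-0.0, 0.759, 0.651, 0.0]
ft_force: [0.8, -0.3, -0.3]
width: 0.0263
finger_force: 0.0
bail_bar (array([ 0.41782551, -0.26436367,  0.0419598 ]), np.float64(0.0010973696110612545))
catch_nose (array([ 0.42046147, -0.25593497,  0.04531353]), np.float64(0.0033082202720192038))
lid (array([0.47351341, 0.282231  , 0.11905838]), np.float64(0.002748089626152961))
```

View pics/s13.png

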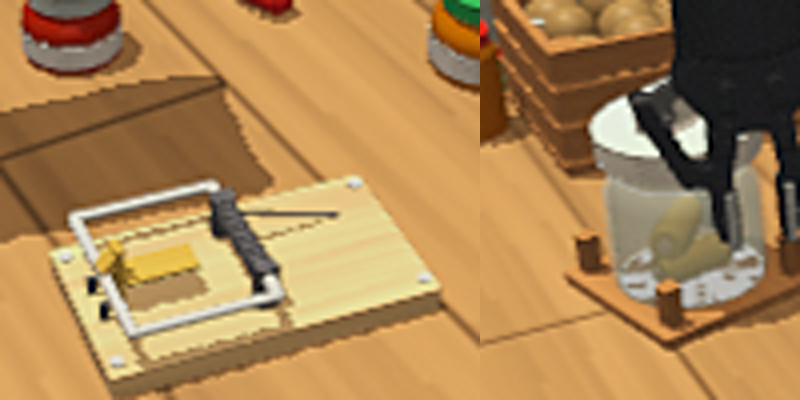

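The picture shows the bail level and hooked under the catch (crop 105,265). The lid is on the jar with both cobs inside (690,240).

```bash
python3 -c "
from workcell import *
print(finish_job())"
```

```text
the job is handed in; nothing more can be done
None
```

The job is handed in: both yellow cobs are in the jar, the lid sits level on its mouth, the trap is set with its bar under the catch, and no other jar or the mug was touched; the judge returned no verdict.

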